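# Start the last wheel bolt square with the T-handle wrench

## Task

Four of the five bolts that hold the hub to the wheel are tight and marked with yellow paint; the fifth, unmarked, only stands in its hole. Pick up the T-handle wrench lying on the bench, stand it fully down over that bolt's head and let go, then take a fresh grip on the middle of its crossbar and, keeping wrench and bolt straight up so that the thread does not cross, turn the bolt clockwise by at least one flat (a sixth of a turn). Leave the wrench standing upright on the bolt, and do not disturb the oil bottle, the green tin or the putty pot.

Things in the scene. Friction and masses are not known exactly. Their poses are not given: they have to be found in the camera images.
- wheel: Cream steel wheel, 420 mm across, rim 64 mm high, lying flat and fixed on the bench; origin on the bench at its centre. On it lies a dark hub: flange 146 mm across, top 73 mm above the bench, centre boss 56 mm across up to 123 mm. Five bolts in the flange, 54 mm from the centre, 72 degrees apart: four tight, with a yellow paint mark on the head; the fifth unmarked and 12 mm proud.
- bolt: The proud wheel bolt, bright steel. Origin: on its axis at the hole's mouth, on top of the flange; z up along the axis; x through a flat of the 19 mm hexagon (flats repeat every 60 degrees). Thread to z = 12 mm, round collar 28 mm across at 12 to 15, hexagon 15 to 24, tapering to the top at 31. Loose in its first threads: pushed sideways it leans up to 7 degrees and springs back (1.2 N m/rad).
- bolt_seat (a point): Point on the bolt's axis on top of the collar, 15 mm above bolt; axes as bolt. The middle of the wrench's mouth comes to rest here when the wrench is fully down.
- bolt_turn (a joint): Turn of that bolt in rad, 0 at the start, growing clockwise seen from above (one flat = 1.05). It takes about 0.1 N m to turn.
- wrench: T-handle box wrench, steel with two red grips, 186 mm long, 0.36 kg, lying flat, axis 15 mm above the bench, socket away from the robot. Origin: middle of the socket's mouth; z along the stem to the crossbar; y along the crossbar; x up at the start. Hexagon socket: 30 mm outside, 21 inside, 32 deep, x through a flat. It stands by itself on the bolt and has 13 degrees of play either way.
- wrench_stem (a point): Middle of the bare round stem, 90 mm from the wrench's mouth; axes as wrench. The stem is 16 mm thick from 45 to 164 mm from the mouth.
- wrench_block (a point): Centre of the block that carries the crossbar, 175 mm from the mouth; axes as wrench. The block is 18 (x) x 24 (y) x 22 (z) mm, its flats at x = +-9 mm fit the fingers from above. The crossbar runs through it along y: 120 mm long, 10 thick, with a red grip 30 mm thick from 25 to 60 mm either side.
- oil_bottle: Bystander: green bottle with a white nozzle, 57 mm across, 136 mm high, standing on the black mat; origin: centre of its underside.
- green_tin: Bystander: green and white paint tin, 74 mm across, 122 mm high; origin: centre of its underside.
- putty_pot: Bystander: yellow and white putty pot, 64 mm across, 58 mm high; origin: centre of its underside.

How it is judged (in metres and radians):
On the way, in this order (a step that is already met when the one before it is completed fails the run):
1. the wrench stands fully down on the bolt's head, upright within 7 degrees and let go, the bolt not yet turned on (horizontal distance between wrench and bolt below 0.006 m and z of wrench in the frame of bolt below 0.019 m and angle between wrench's own z axis and vertical below 0.12 rad and contact force between the fingers and wrench below 0.1 N and value of joint bolt_turn below 0.5 rad), for 0.2 s.
2. the bolt is turned on clockwise by about one flat (55 degrees) with the wrench fully down and held by the middle of its crossbar (value of joint bolt_turn above 0.96 rad and contact force between the fingers and wrench above 1 N and z of wrench in the frame of bolt below 0.02 m and distance between the grasp point and wrench_block below 0.035 m), for 0.05 s.
At the end, for the whole second after the job is handed in: The bolt has been turned clockwise by at least 55 degrees and stands upright within 4 degrees; the wrench stands at rest on its head, fully down (within 5 mm), within 6 mm of its axis and upright within 7 degrees (value of joint bolt_turn above 0.96 rad and angle between bolt's own z axis and vertical below 0.07 rad and horizontal distance between wrench and bolt below 0.006 m and z of wrench in the frame of bolt below 0.02 m and angle between wrench's own z axis and vertical below 0.12 rad and linear speed of wrench below 0.02 m/s); the robot touches nothing.
It fails at once if the bolt is turned while it leans more than 4 degrees (the thread would cross) (value of joint bolt_turn above 0.2 rad and angle between bolt's own z axis and vertical above 0.07 rad).
It fails at once if the oil bottle, the green tin or the putty pot is pushed more than 3 cm (distance of any of oil_bottle, green_tin, putty_pot from where it was at the start of the episode above 0.03 m).
It also fails if it takes over 48 s, if anything falls off the work surface, if the arm or the gripper's body presses on something with over 40 N, if the wrist force passes 120 N, or if a joint passes its speed limit or range.

## Robot

A 6-joint arm with a two-finger parallel gripper is mounted at the origin on a cart in front of the work surface, level with it; the furniture and walls round the work are solid. World frame = base frame: x ahead of the robot, y to its left, z up, the work surface at z = 0. Lengths are in m, angles in degrees, forces in N, time in s.
With the tool pointing down it reaches from about 0.4 to 0.825 m from the base axis. Payload 7 kg.
Tool frame: the origin (TCP) lies at the very end of the fingers, on their centre line; the grasp point (between the pads) lies 19 mm behind it; z points along the fingers, y is the line along which they close (so a half turn about z gives the same grasp; the last joint's range is limited). The gripper opens to 88 mm and grips with 3 to 60 N. Pads are 19 mm wide; open, the fingers measure 130 mm over their backs; the gripper's body (78 mm by 193 mm) begins 47 mm behind the grasp point.
Start: joints at [90.705, 20.546, 0.682, 0, -70.136, -16.507], TCP at [0.184, 0.649, 0.227] pointing down, gripper open.
Joint ranges: [-176.03, 176.03], [-82.01, 121.73], [-58.28, 71.71], [-173.87, 95.51], [-174.79, -0.11], [-173.66, 173.66]. Speed limits (degrees/s): [136.94, 136.94, 172.46, 180, 180, 180].

## Interface

Orientations are given as [roll, pitch, yaw] about the fixed x, y, z axes, in that order (R = Rz(yaw) Ry(pitch) Rx(roll)).
In Python, from plant import r gives the robot as it stands. The module is installed in compiled form; this text tells all that it offers.
- The arm moves only by the tool jog_arm, never from a script. Its arguments are lists of equal length, an entry for each row: "travel": the shift along the tool's x, y, z each as a share of 50 cm, from -1 to 1, a list of three; "dr": the turn, a rotation vector about the tool's x, y, z each as a share of 360 degrees, from -1 to 1, a list of three; "claw": the opening, from 0 (shut) to 1 (fully open). A call has exactly 10 rows; each row is the pose to reach, as a shift and turn from the pose commanded when the call began, along the tool's axes at that moment, turning the shorter way round; what a row does not reach only later rows make up. A row lasts 1/8 s, in which the tool goes at most 62.5 mm and 10.7 degrees, less where a joint would pass 70% of its speed; a pose out of reach is approached as far as the arm can. A call with a number of a shift or a turn outside -1 to 1 is refused whole. A call with a gripper value outside its range is refused whole. The fingers move at their own pace and stop on an object; "newtons" is the grip in N (left out, the last holds). Time passes only in rows, so rows that repeat a pose let the fingers close, or fill a call up. It gives the time, the measured TCP pose, the force, the opening and the grip force at its end, in the units of the state.
- r.get_state(): the state, without advancing time (a new reading comes with each control period).
- r.capture(name): name is "side" or "top"; returns a dict with "pixels" (420x560x3 uint8, red, green, blue), "range_z" (420x560 float32, m along the optical axis (not along the pixel's ray), 0 where there is no reading), "fx", "fy", "cx", "cy" (pixels), "dist_coeffs" ([k1, k2, p1, p2, k3] as OpenCV has them; the pictures are not rectified), "position" and "attitude" of the camera in the world. Camera axes: x right, y up, looking along -z (the intrinsics and any distortion apply to the point x, -y, -z); pixel columns grow to the right and rows downward; lengths in m; the calibration is good to about 2 mm. A picture is of the moment at which its call begins.
- r.close_job(): hands the job in; it is judged then, once.
Trained networks look in the newest picture that a camera, given by its name, has taken for a name from the list of things; names that differ only in an ending like _2 or _b are one class to them, and where a whole thing is asked for, a point or a joint stands for the part that bears it (a point fixed in the world has none). Each returns a list of dicts, best first, with "conf" (0 to 1); they miss things now and then, are a little off and sometimes report something else, mostly with a low value. They report only what shows in the picture. A call takes as long as a camera call.
- r.boxes_of(name, camera): "extent" ([left, top, right, bottom] in pixels, round what is visible of it).
- r.regions_of(name, camera): "pixels" (420x560 bool, what is visible of it) and "extent" ([left, top, right, bottom] in pixels, round what is visible of it).
- r.tip_of(name, camera): "at" ([column, row] in pixels: a listed point, or the origin of a listed thing).
The state is a dict: "time_s": time; "joints": joint angles; "qd": joint speeds; "joint_torque": joint torques, N m; "tcp_pos": TCP position; "eef_rot": TCP orientation; "contact_force": force on the tool from outside, world axes, zero at the start; "moment": the same for the moment, N m; "gripper_width": finger opening in m; "gripper_force": force on a finger pad.
Only numpy, scipy, OpenCV 4.12 (cv2) and the standard library are available. Lean on these libraries where they do the work, as an engineer would, in place of code of your own. Each camera call takes 0.05 s, during which the arm holds its last target. There are 200 camera calls.

## Working session

There is one attempt and no reset: what is moved stays moved. The work goes in short steps, Python scripts to look and compute and a tool call to move; the robot and the scene stay as the last step left them, time stands still between calls to the robot, and variables do not carry over. Pictures are saved under pics/ and viewed, at most 10 in all, crops included, and the job is handed in when it is done.

Besides the shell and the picture viewer there is one more tool, called as name(argument=value, ...) on one line, values as JSON. jog_arm: Moves the arm, as the interface text tells. Its arguments: {"type":"object","properties":{"travel":{"type":"array"},"dr":{"type":"array"},"claw":{"type":"array"},"newtons":{"type":"number"}},"required":["travel","dr","claw"]}

```bash
mkdir -p pics; cat > h.py <<'E'
import numpy as np, cv2
from scipy.spatial.transform import Rotation as R
from plant import r
def cam(n):
    c=r.capture(n)
    c['K']=np.array([[c['fx'],0,c['cx']],[0,c['fy'],c['cy']],[0,0,1.]])
    a=np.array(c['attitude'],float)
    c['R']=a if a.shape==(3,3) else R.from_euler('xyz',a,degrees=True).as_matrix()
    return c
def ray(c,uv):
    p=cv2.undistortPoints(np.array(uv,float).reshape(-1,1,2),c['K'],np.array(c['dist_coeffs'],float)).reshape(-1,2)
    return np.c_[p[:,0],-p[:,1],-np.ones(len(p))]
def pts(c,uv,z=None):   # z: depths; 
    d=ray(c,uv); uv=np.array(uv).reshape(-1,2).astype(int)
    if z is None: z=c['range_z'][uv[:,1],uv[:,0]]
    return np.array(c['position'])+(d*np.reshape(z,(-1,1)))@c['R'].T
def onplane(c,uv,h):
    d=ray(c,uv)@c['R'].T; p=np.array(c['position']); return p+d*((h-p[2])/d[:,2])[:,None]
def mask_pts(c,m):
    v,u=np.nonzero(m&(c['range_z']>0)); return pts(c,np.c_[u,v])
def proj(c,P):
    q=(np.atleast_2d(P)-c['position'])@c['R']; q=q*[1,-1,-1]
    return cv2.projectPoints(q,np.zeros(3),np.zeros(3),c['K'],np.array(c['dist_coeffs'],float))[0].reshape(-1,2)
def save(c,n): cv2.imwrite('pics/'+n,c['pixels'][:,:,::-1])
E
python3 - <<'E'
from h import *
print(r.get_state())
for n in ['top','side']:
    c=cam(n); save(c,n+'0.png'); print(n,c['position'],c['attitude'],c['fx'],c['dist_coeffs'])
    for o in ['wheel','bolt','bolt_seat','wrench','wrench_stem','wrench_block','oil_bottle','green_tin','putty_pot']:
        t=r.tip_of(o,n)
        print(o,[(np.round(x['at']),round(x['conf'],2),pts(c,x['at'])[0].round(3)) for x in t[:3]])
E
```

```text
{'time_s': 0.0, 'joints': array([ 9.07048553e+01,  2.05904769e+01,  6.33113336e-01, -2.25809039e-02,
       -7.01368214e+01, -1.65066770e+01]), 'qd': array([-0.02726867, -0.11756926, -0.03599807, -0.00069736,  0.0387483 ,
       -0.11310286]), 'joint_torque': array([ 2.00795825e-03, -5.82716060e+01,  2.93054152e+01,  6.99746087e+00,
        6.78650526e-03, -1.59403389e-04]), 'tcp_pos': array([0.18368999, 0.64899529, 0.22562076]), 'eef_rot': array([ 1.79903665e+02, -6.41081454e-03, -1.58095062e+01]), 'contact_force': array([-0.22122075, -0.99532633, -0.67465646]), 'moment': array([-0.00142338, -0.02101867,  0.01658494]), 'gripper_force': 0.0, 'gripper_width': 0.0873879688932571}
top [0.43297236 0.08310514 1.24325692] [ 6.46645401e+00  2.03763936e-02 -9.01701965e+01] 399.4775692874013 [0.03780905 0.         0.         0.         0.        ]
wheel [(array([324., 210.]), 0.64, array([ 0.56 , -0.023,  0.119]))]
bolt [(array([305., 209.]), 0.54, array([0.564, 0.032, 0.106]))]
bolt_seat [(array([305., 212.]), 0.45, array([0.557, 0.03 , 0.106]))]
wrench [(array([231., 202.]), 0.83, array([ 0
[... 539 characters left out ...]
1360232 [-0.06199685  0.          0.          0.          0.        ]
wheel [(array([269., 221.]), 0.6, array([0.582, 0.06 , 0.053]))]
bolt [(array([276., 207.]), 0.55, array([0.565, 0.037, 0.085]))]
bolt_seat [(array([278., 205.]), 0.56, array([0.559, 0.033, 0.089]))]
wrench [(array([258., 274.]), 0.86, array([ 0.603,  0.227, -0.002]))]
wrench_stem []
wrench_block [(array([327., 268.]), 0.83, array([0.426, 0.222, 0.021]))]
oil_bottle [(array([279., 208.]), 0.73, array([0.556, 0.043, 0.088]))]
green_tin [(array([205., 294.]), 0.64, array([0.72 , 0.339, 0.025]))]
putty_pot [(array([329., 175.]), 0.75, array([ 0.382, -0.3  ,  0.022])), (array([330., 267.]), 0.18, array([0.419, 0.218, 0.022]))]
```

View pics/top0.png

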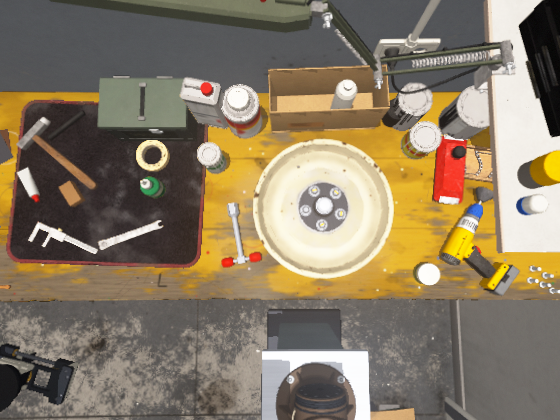

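View pics/side0.png

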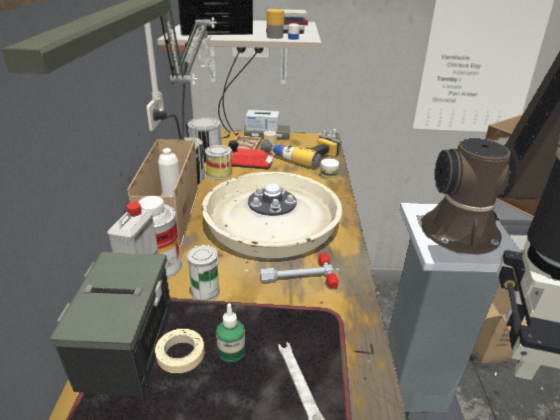

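Top view: the wrench lies from (233,205) at its mouth to (241,260) at its crossbar. The hub is at about (323,207) with five bolts round it. The oil bottle is at (150,186), the tin near (212,156) and the putty pot at (427,273). Next I'll measure the geometry and zoom in on the hub.

```bash
cat > m.py <<'E'
from h import *
from scipy.optimize import least_squares
def fitc(P):
    f=lambda q:np.hypot(P[:,0]-q[0],P[:,1]-q[1])-q[2]
    return least_squares(f,[*P[:,:2].mean(0),.03],loss='soft_l1',f_scale=.003).x
cs={n:cam(n) for n in ['top','side']}
v,u=np.mgrid[0:420,0:560]; uv=np.c_[u.ravel(),v.ravel()]
ims=[]
for n,c in cs.items():
    P=pts(c,uv); ok=c['range_z'].ravel()>0
    d=np.hypot(P[:,0]-.56,P[:,1]+.025)
    rim=ok&(d<.23)&(d>.17)&(abs(P[:,2]-.064)<.004)
    print(n,'rim z',np.median(P[rim,2]), 'center',[P[rim,:2].min(0),P[rim,:2].max(0)])
    boss=ok&(d<.05)&(P[:,2]>.117); print('boss',P[boss].mean(0),boss.sum(), np.percentile(P[boss],[2,98],axis=0))
    pb=ok&(d<.09)&(d>.03)&(P[:,2]>.095)&(P[:,2]<.115); print('proud',np.median(P[pb],axis=0),pb.sum(),np.ptp(P[pb],axis=0))
    w=ok&(abs(P[:,1]-.24)<.09)&(P[:,0]>.39)&(P[:,0]<.63)&(P[:,2]>.008)&(P[:,2]<.06)
    Q=P[w]; bar=Q[Q[:,0]<.435]; st=Q[(Q[:,0]>.45)&(Q[:,0]<.59)]
    print('stem line y=a x+b',np.polyfit(st[:,0],st[:,1],1),'x ext',np.percentile(Q[:,0],[.5,99.5]),'bar mean',bar.mean(0),np.ptp(bar,axis=0), 'stem topz',np.percentile(st[:,2],90))
    b=[int(x) for x in proj(c,[[.56,-.02,.09]])[0]]
    k=c['pixels'][b[1]-35:b[1]+35,b[0]-35:b[0]+35]; ims.append(cv2.resize(k,(390,390),interpolation=cv2.INTER_CUBIC)); print('crop origin',b)
    print('tcp',proj(c,[r.get_state()['tcp_pos'],[0,0,0]]))
    for o in ['oil_bottle','green_tin','putty_pot']:
        for q in r.regions_of(o,n)[:1]:
            M=mask_pts(c,q['pixels']); print(o,round(q['conf'],2),np.median(M,axis=0).round(3),np.percentile(M,[3,97],axis=0).round(3).tolist())
cv2.imwrite('pics/crop.png',np.hstack(ims)[:,:,::-1])
E
python3 m.py
```

```text
top rim z 0.06275477371351057 center [array([ 0.36696455, -0.23310679]), array([0.78395227, 0.18386662])]
boss [ 0.57433146 -0.02223594  0.12149566] 151 [[ 0.55710313 -0.03963353  0.11753432]
 [ 0.59169517 -0.00518971  0.126253  ]]
proud [ 0.57900142 -0.00136723  0.10070419] 101 [0.10510644 0.11527117 0.01979061]
stem line y=a x+b [-0.04840748  0.23519755] x ext [0.3986156  0.62789436] bar mean [0.41910943 0.22594902 0.02566988] [0.03944743 0.11869379 0.02767494] stem topz 0.05599097848376773
crop origin [322, 211]
tcp [[ 52.77858829 360.59727497]
 [315.56028394 403.63165342]]
oil_bottle 0.83 [0.634 0.476 0.08 ] [[0.615, 0.461, 0.024], [0.661, 0.504, 0.131]]
green_tin 0.56 [0.717 0.302 0.118] [[0.693, 0.275, 0.011], [0.755, 0.337, 0.125]]
putty_pot 0.68 [ 0.378 -0.322  0.058] [[0.352, -0.355, 0.01], [0.407, -0.3, 0.063]]
side rim z 0.062020874394951186 center [array([ 0.36978994, -0.23423869]), array([0.78688242, 0.18654734])]
boss [ 0.57784168 -0.01917734  0.12116172] 66 [[ 0.56072086 -0.03473114  0.11749975]
 [ 0.59565571 -0.00631912  0.12469969]]
proud [ 0.58580755 -0.00111062  0.10178206] 94 [0.06769228 0.07705186 0.01950652]
stem line y=a x+b [0.10711169 0.14782959] x ext [0.40391456 0.62830745] bar mean [0.42116758 0.23825633 0.0225445 ] [0.03387012 0.11530238 0.02414104] stem topz 0.05501685300939599
crop origin [278, 195]
tcp [[517.28971122 348.16955903]
 [460.59068699 230.76079291]]
oil_bottle 0.63 [0.639 0.504 0.07 ] [[0.615, 0.469, 0.008], [0.667, 0.517, 0.124]]
green_tin 0.81 [0.721 0.332 0.086] [[0.694, 0.285, 0.006], [0.754, 0.342, 0.121]]
putty_pot 0.64 [ 0.382 -0.31   0.042] [[0.353, -0.352, 0.004], [0.41, -0.299, 0.06]]
```

View pics/crop.png

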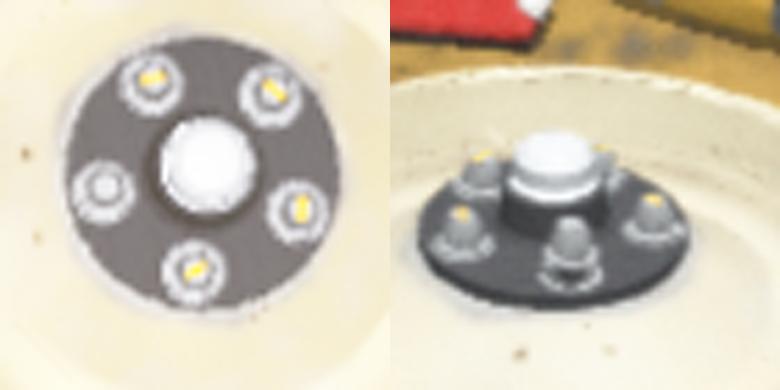

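The unmarked bolt is the left one in the top crop at (105,187), which is full-frame (306,210). In the side crop it is front and centre, full-frame (275,202). Next I'll refine the bolt and wrench poses.

```bash
cat > m2.py <<'E'
from h import *
from scipy.optimize import minimize
c=cam('top'); s=cam('side')
for n,k in (('top',c),('side',s)):
    print(n,[(o,t[0]['at'],round(t[0]['conf'],2),onplane(k,t[0]['at'],h)[0].round(4)) for o,h in [('bolt',.073),('bolt_seat',.088),('wrench',.015),('wrench_stem',.015),('wrench_block',.015)] for t in [r.tip_of(o,n)] if t])
    t=r.regions_of('wrench',n)
    M=mask_pts(k,t[0]['pixels']); M=M[(M[:,2]>.009)&(M[:,2]<.045)]
    # model: axis line at (bx,by) heading th; stem pts weigh by symmetric distance, bar pts
    st=M[(M[:,0]>.45)&(M[:,0]<.55)]; top=st[st[:,2]>np.percentile(st[:,2],60)]
    print('stem fit all',np.polyfit(st[:,0],st[:,1],1),'ridge',np.polyfit(top[:,0],top[:,1],1),top[:,2].mean(), len(st))
    bar=M[M[:,0]<.45]; L=bar[bar[:,1]>bar[:,1].mean()+.025]; Q=bar[bar[:,1]<bar[:,1].mean()-.025]
    print('grips',L.mean(0),Q.mean(0),bar[:,1].min(),bar[:,1].max(),'mouth x',np.percentile(M[:,0],99.5))
# heads by pattern: px of heads in the top crop
px=np.array([[105,187],[151,78],[272,92],[300,210],[193,271]])*70/390+[322-35,211-35]
hts=[.104,.092,.092,.092,.092]
X=np.array([onplane(c,p,h)[0,:2] for p,h in zip(px,hts)])
a0=lambda q:np.array([[q[0]+.054*np.cos(q[2]-i*2*np.pi/5),q[1]+.054*np.sin(q[2]-i*2*np.pi/5)] for i in range(5)])
m=minimize(lambda q:((a0(q)-X)**2).sum(),[.576,-.024,1.5],method='Nelder-Mead',options=dict(xatol=1e-6,fatol=1e-12,maxiter=4000)).x
print('hub',m,np.degrees(m[2]),'bolt',a0(m)[0],'raw',X[0],'res',np.abs(a0(m)-X).max())
sp=np.array([181,235])*70/390+[243,160]; print('side proud, tip z .1',onplane(s,[181*70/390+243,222*70/390+160],.103))
E
python3 m2.py
```

```text
top [('bolt', [308.1, 206.4], 0.43, array([0.5762, 0.0201, 0.073 ])), ('bolt_seat', [304.7, 212.3], 0.59, array([0.5571, 0.0309, 0.088 ])), ('wrench', [229.2, 203.4], 0.74, array([0.5934, 0.2613, 0.015 ])), ('wrench_stem', [237.6, 232.3], 0.63, array([0.5038, 0.2344, 0.015 ])), ('wrench_block', [241.1, 260.2], 0.64, array([0.4187, 0.2227, 0.015 ]))]
stem fit all [0.17568744 0.14964448] ridge [0.16795643 0.15367878] 0.025331493138840623 142
grips [0.41252851 0.2616881  0.0281733 ] [0.4276119  0.18060982 0.02832231] 0.1672535836931228 0.275793855573079 mouth x 0.5894822377334433
side [('bolt', [274.3, 208.1], 0.4, array([0.5692, 0.0221, 0.073 ])), ('bolt_seat', [278.0, 207.1], 0.49, array([0.5583, 0.0404, 0.088 ])), ('wrench', [256.9, 276.3], 0.89, array([0.6039, 0.2569, 0.015 ])), ('wrench_stem', [292.7, 269.4], 0.74, array([0.5139, 0.2252, 0.015 ])), ('wrench_block', [329.3, 266.1], 0.56, array([0.4184, 0.207 , 0.015 ]))]
stem fit all [0.18415759 0.14755784] ridge [0.18979994 0.14221665] 0.02277964390327273 244
grips [0.41597639 0.27238251 0.02193852] [0.43197367 0.18789279 0.02354392] 0.16737815427412772 0.2833186806369836 mouth x 0.5965379397564134
hub [ 0.57453062 -0.02389349  1.7760054 ] 101.75761398026644 bolt [0.56352694 0.0289735 ] raw [0.56327508 0.02830025] res 0.0006732560296196372
side proud, tip z .1 [[0.56622887 0.02569676 0.103     ]]
```

```bash
cat > p.py <<'E'
from h import *
import json,sys
# usage: plan(start pos, start R, goal pos, goal R) -> travel, dr
def plan(p0,R0,p1,R1):
    return (R0.inv().apply(np.array(p1)-p0)/.5).round(4),((R0.inv()*R1).as_rotvec(degrees=True)/360).round(4)
def down(yaw): return R.from_euler('xyz',[180,0,yaw],degrees=True)
def horiz(h): # tool z along heading h, tool x down
    h=np.radians(h); z=np.array([np.cos(h),np.sin(h),0]); x=np.array([0,0,-1.]); return R.from_matrix(np.c_[x,np.cross(z,x),z])
def cur():
    s=r.get_state(); return s['tcp_pos'],R.from_euler('xyz',s['eef_rot'],degrees=True)
E
python3 - <<'E'
from p import *
a=[.184,.649,.227],down(-15.8); b=[.489,.236,.13],down(10.2); c=[.489,.236,.003],down(10.2)
print(plan(*a,*b),plan(*b,*c))
E
```

```text
(array([0.8119, 0.6287, 0.194 ]), array([ 0.    ,  0.    , -0.0722])) (array([ 0.   , -0.   ,  0.254]), array([0., 0., 0.]))
```

jog_arm(travel=[[0.812,0.629,0.194],[0.812,0.629,0.194],[0.812,0.629,0.194],[0.812,0.629,0.194],[0.812,0.629,0.194],[0.812,0.629,0.194],[0.812,0.629,0.194],[0.812,0.629,0.194],[0.812,0.629,0.194],[0.812,0.629,0.194]], dr=[[0,0,-0.072],[0,0,-0.072],[0,0,-0.072],[0,0,-0.072],[0,0,-0.072],[0,0,-0.072],[0,0,-0.072],[0,0,-0.072],[0,0,-0.072],[0,0,-0.072]], claw=[1,1,1,1,1,1,1,1,1,1], newtons=50)

```text
time_s: 3.35
tcp_pos: [0.4894, 0.2347, 0.1292]
eef_rot: [180.0, 0.0, 10.0]
contact_force: [-0.8, -1.0, 0.9]
gripper_width: 0.0877
gripper_force: 0.0
```

jog_arm(travel=[[0,0,0.1],[0,0,0.2],[0,0,0.252],[0,0,0.252],[0,0,0.252],[0,0,0.252],[0,0,0.252],[0,0,0.252],[0,0,0.252],[0,0,0.252]], dr=[[0,0,0],[0,0,0],[0,0,0],[0,0,0],[0,0,0],[0,0,0],[0,0,0],[0,0,0],[0,0,0],[0,0,0]], claw=[1,1,1,1,0,0,0,0,0,0], newtons=50)

```text
time_s: 4.6
tcp_pos: [0.4889, 0.2362, 0.0036]
eef_rot: [-180.0, -0.0, 10.1]
contact_force: [0.0, -0.2, -0.5]
gripper_width: 0.0334
gripper_force: 0.0
```

```bash
python3 - <<'E'
from p import *
s=r.get_state(); print({k:np.round(v,3) for k,v in s.items()})
b=[.4894,.2347,.003],down(10.0); up=[.4894,.2347,.16]
for h in (270,300,330,90):
    R1=horiz(h); P=np.array([.50,.10,.32])+R1.apply([0,0,.019]); print(h,plan(up,b[1],P,R1))
E
```

```text
{'time_s': np.float64(4.6), 'joints': array([ 46.479,  22.655, -30.778,  -0.   , -36.565,  53.632]), 'qd': array([ 0.135,  0.131, -0.061, -0.004,  0.031,  0.013]), 'joint_torque': array([ 1.2000e-02, -5.0434e+01,  1.8662e+01,  4.3950e+00,  8.5000e-02,
       -1.0000e-03]), 'tcp_pos': array([0.489, 0.236, 0.004]), 'eef_rot': array([-1.79998e+02, -2.00000e-03,  1.01110e+01]), 'contact_force': array([ 0.047, -0.243, -0.497]), 'moment': array([-0.086,  0.009, -0.012]), 'gripper_force': np.float64(0.0), 'gripper_width': np.float64(0.033)}
270 (array([-0.0325,  0.3064, -0.32  ]), array([-0.1718, -0.2048, -0.1718]))
300 (array([-0.0129,  0.3047, -0.32  ]), array([-0.2326, -0.1629, -0.2326]))
330 (array([ 0.0032,  0.2934, -0.32  ]), array([-0.2892, -0.1052, -0.2892]))
90 (array([-0.0193,  0.2316, -0.32  ]), array([ 0.2127, -0.1785,  0.2127]))
```

jog_arm(travel=[[0,0,0],[0,0,0],[0,0,0],[0,0,0],[0,0,-0.08],[0,0,-0.2],[0,0,-0.32],[0,0,-0.44],[0,0,-0.5],[0,0,-0.5]], dr=[[0,0,0],[0,0,0],[0,0,0],[0,0,0],[0,0,0],[0,0,0],[-0.01,-0.013,-0.01],[-0.023,-0.028,-0.023],[-0.038,-0.045,-0.038],[-0.045,-0.054,-0.045]], claw=[0,0,0,0,0,0,0,0,0,0], newtons=50)

```text
time_s: 5.85
tcp_pos: [0.4899, 0.2379, 0.2551]
eef_rot: [166.2, 21.2, 24.1]
contact_force: [-1.1, -0.6, -3.5]
gripper_width: 0.0144
gripper_force: 50.0
```

```bash
python3 - <<'E'
from p import *
s=r.get_state(); print({k:np.round(v,3) for k,v in s.items()})
E
```

```text
{'time_s': np.float64(5.85), 'joints': array([ 4.9331e+01,  2.1784e+01, -2.0000e-03,  3.8160e+00, -9.3096e+01,
        6.6777e+01]), 'qd': array([  3.881,  19.389,  10.31 ,   4.255, -24.539,  15.522]), 'joint_torque': array([ -0.125, -63.884,  30.195,   8.23 ,  -1.879,  -0.247]), 'tcp_pos': array([0.49 , 0.238, 0.255]), 'eef_rot': array([166.18 ,  21.235,  24.14 ]), 'contact_force': array([-1.144, -0.575, -3.472]), 'moment': array([ 1.577, -1.004, -0.011]), 'gripper_force': np.float64(49.982), 'gripper_width': np.float64(0.014)}
```

```bash
cat > kin.py <<'E'
from p import *
from scipy.optimize import least_squares
D=[([90.705,20.590,.633,-.02,-70.137,-16.507],[.1837,.6490,.2256],[179.90,-.006,-15.81]),
([46.479,22.655,-30.778,0,-36.565,53.632],[.489,.236,.0036],[180,0,10.111]),
([49.331,21.784,-.002,3.816,-93.096,66.777],[.4899,.2379,.2551],[166.18,21.235,24.14])]
E=lambda s,a:R.from_euler(s,a,degrees=True)
def fk(q,p,s4=1,after=1):
    h0,L1,L2,a,d,Lt,o=p
    A=E('z',q[0]); U=A*E('y',q[1]); F=A*E('y',q[1]-q[2]); W=F*E('x',s4*q[3]); T=W*E('y',-q[4])
    pos=np.array([0,0,h0])+U.apply([0,0,L1])+F.apply([L2,0,a])+(W if after else F).apply([0,-d,0])+T.apply([Lt,0,0])
    # tool: z along T x ; roll
    return pos,T*E('y',90)*E('z',-q[5]+o)
if __name__=='__main__':
  for s4 in(1,-1):
    for af in (0,1):
      f=lambda p:np.concatenate([np.r_[(x-np.array(P))*1000,((R.from_euler('xyz',e,degrees=True).inv()*T).as_rotvec(degrees=True))*3] for q,P,e in D for x,T in [fk(q,p,s4,af)]]+[np.array([p[3]*100])])
      for o in (0,90,180,270):
        m=least_squares(f,[.3,.5,.45,0,.19,.4,o]); 
        if m.cost<3000: print(s4,af,m.x.round(4),m.cost,m.fun.round(1))
E
python3 kin.py
```

```text
1 0 [ 2.04100e-01  5.61800e-01  4.69900e-01  1.38000e-02  2.07800e-01
  3.49600e-01 -8.98577e+01] 1095.4676308925912 [ 16.3  -3.1   7.3   0.    0.1   0.4  11.1 -11.1   0.1   0.    0.    0.4
 -22.   23.4  -7.4  21.   -9.   -0.8   1.4]
1 0 [ 2.04100e-01  5.61800e-01  4.69900e-01  1.38000e-02  2.07800e-01
  3.49600e-01 -8.98577e+01] 1095.4676308925948 [ 16.3  -3.1   7.3   0.    0.1   0.4  11.1 -11.1   0.1   0.    0.    0.4
 -22.   23.4  -7.4  21.   -9.   -0.8   1.4]
1 0 [2.041000e-01 5.618000e-01 4.699000e-01 1.380000e-02 2.078000e-01
 3.496000e-01 2.701423e+02] 1095.4676308925898 [ 16.3  -3.1   7.3   0.    0.1   0.4  11.1 -11.1   0.1   0.    0.    0.4
 -22.   23.4  -7.4  21.   -9.   -0.8   1.4]
1 0 [2.041000e-01 5.618000e-01 4.699000e-01 1.380000e-02 2.078000e-01
 3.496000e-01 2.701423e+02] 1095.467630892593 [ 16.3  -3.1   7.3   0.    0.1   0.4  11.1 -11.1   0.1   0.    0.    0.4
 -22.   23.4  -7.4  21.   -9.   -0.8   1.4]
1 1 [ 2.27800e-01  5.33700e-01  4.79500e-01  2.02000e-02  2.07500e-01
  3.43200e-01 -8.98577e+01] 1237.2370706066401 [ 16.   -1.7  14.    0.    0.1   0.4  11.  -10.9
[... 1817 characters left out ...]
-0.
 -0.  -0.   0.   0.  -0. ]
-1 1 [ 1.990000e-01  6.015000e-01  4.637000e-01 -1.000000e-04  1.919000e-01
  3.781000e-01  2.700003e+02] 0.022616243103600126 [ 0.1 -0.   0.   0.   0.  -0.  -0.1  0.1 -0.   0.   0.   0.   0.  -0.
 -0.  -0.   0.   0.  -0. ]
-1 1 [ 1.990000e-01  6.015000e-01  4.637000e-01 -1.000000e-04  1.919000e-01
  3.781000e-01  2.700003e+02] 0.022616243103594474 [ 0.1 -0.   0.   0.   0.  -0.  -0.1  0.1 -0.   0.   0.   0.   0.  -0.
 -0.  -0.   0.   0.  -0. ]
-1 1 [ 1.990000e-01  6.015000e-01  4.637000e-01 -1.000000e-04  1.919000e-01
  3.781000e-01  2.700003e+02] 0.0226162431035887 [ 0.1 -0.   0.   0.   0.  -0.  -0.1  0.1 -0.   0.   0.   0.   0.  -0.
 -0.  -0.   0.   0.  -0. ]
```

```bash
cat > ik.py <<'E'
from kin import *
PR=[.199,.6015,.4637,0,.1919,.3781,-90]
LO=np.array([-176.03,-82.01,-58.28,-173.87,-174.79,-173.66])+1; HI=np.array([176.03,121.73,71.71,95.51,-.11,173.66])-1
def ik(P,T,seeds):
    best=[]
    for q0 in seeds:
        f=lambda q:np.r_[(fk(q,PR,-1,1)[0]-P)*100,(T.inv()*fk(q,PR,-1,1)[1]).as_rotvec()*20]
        m=least_squares(f,np.clip(q0,LO+.01,HI-.01),bounds=(LO,HI),max_nfev=60)
        if m.cost<1e-4: best.append(m.x)
    return best
def frames(q):
    A=E('z',q[0]);U=A*E('y',q[1]);F=A*E('y',q[1]-q[2]);W=F*E('x',-q[3]);e=np.array([0,0,PR[0]])+U.apply([0,0,PR[1]])
    w=e+F.apply([PR[2],0,0]); return e,w,w+W.apply([0,-PR[4],0])
E
python3 - <<'E'
from ik import *
cur=np.array(D[2][0]); rng=np.random.default_rng(0)
seeds=[cur]+[cur+rng.normal(0,1,6)*[20,20,20,60,40,60] for _ in range(14)]
B=np.array([.565,.028])
for h in range(180,421,20):
    T=horiz(h); P=np.array([*B,.20])+T.apply([0,0,.019])
    S=ik(P,T,seeds); U=[]
    for q in S:
        if not any(np.abs(q-u).max()<2 for u in U): U.append(q)
    for q in U: print(h,q.round(0),'margin',np.minimum(q-LO,HI-q).min().round(0),[x.round(2).tolist() for x in frames(q)])
E
```

```text
180 [  12.   62.   36.  -26. -151.   66.] margin 23.0 [[0.52, 0.11, 0.48], [0.92, 0.2, 0.28], [0.92, 0.03, 0.2]]
200 [  22.   62.   25.   -3. -143.   88.] margin 31.0 [[0.49, 0.19, 0.49], [0.84, 0.33, 0.21], [0.9, 0.15, 0.2]]
220 [  29.   59.   11.   14. -131.   99.] margin 43.0 [[0.45, 0.25, 0.51], [0.72, 0.4, 0.17], [0.84, 0.26, 0.2]]
240 [  37.   54.   -5.   27. -118.  103.] margin 52.0 [[0.39, 0.29, 0.55], [0.58, 0.43, 0.16], [0.74, 0.34, 0.2]]
260 [  43.   49.  -22.   39. -106.  102.] margin 35.0 [[0.33, 0.31, 0.6], [0.44, 0.41, 0.16], [0.63, 0.38, 0.2]]
280 [ 48.  43. -40.  52. -95.  96.] margin 18.0 [[0.27, 0.3, 0.64], [0.31, 0.35, 0.18], [0.5, 0.38, 0.2]]
300 [ 48.  37. -57.  72. -89.  86.] margin 0.0 [[0.24, 0.27, 0.68], [0.22, 0.24, 0.21], [0.39, 0.34, 0.2]]
380 [ -43.   38.  -48. -117.  -88.   86.] margin 9.0 [[0.27, -0.25, 0.68], [0.29, -0.27, 0.21], [0.23, -0.09, 0.2]]
400 [-40.  34. -32. -99. -86.  66.] margin 25.0 [[0.25, -0.21, 0.7], [0.4, -0.34, 0.28], [0.29, -0.2, 0.2]]
420 [-35.  36. -17. -86. -93.  53.] margin 40.0 [[0.29, -0.2, 0.69], [0.52, -0.36, 0.31], [0.39, -0.28, 0.2]]
```

```bash
python3 - <<'E'
from ik import *
p0=np.array([.489,.236,.254]); R0=down(10.1)*R.from_rotvec(np.array([-.045,-.054,-.045])*360,degrees=True)
print(R0.as_euler('xyz',degrees=True))
for h in (282,):
    T=horiz(h); P=np.array([.565,.028,.26])+T.apply([0,0,.019]); print(P,T.as_euler('xyz',degrees=True),plan(p0,R0,P,T))
    for k in np.linspace(.2,1,5):
        rv=(R0.inv()*T).as_rotvec()*k; q=ik(p0+(P-p0)*k,R0*R.from_rotvec(rv),[D[2][0]]); print(k,[x.round(0) for x in q],[f.round(2).tolist() for x in q for f in frames(x)])
E
```

```text
[166.14790419  21.28562069  23.95209581]
[0.56895032 0.0094152  0.26      ] [78. 90.  0.] (array([-0.0396,  0.4645,  0.1172]), array([-0.1556, -0.1391, -0.1438]))
0.2 [array([  49.,   27.,   -1.,   11., -100.,   77.])] [[0.18, 0.21, 0.73], [0.45, 0.52, 0.51], [0.6, 0.41, 0.55]]
0.4 [array([  50.,   31.,   -6.,   20., -103.,   86.])] [[0.2, 0.24, 0.71], [0.44, 0.52, 0.43], [0.6, 0.44, 0.48]]
0.6000000000000001 [array([  51.,   34.,  -15.,   30., -102.,   94.])] [[0.21, 0.26, 0.7], [0.41, 0.49, 0.34], [0.58, 0.44, 0.41]]
0.8 [array([ 50.,  36., -27.,  41., -99.,  98.])] [[0.23, 0.27, 0.69], [0.36, 0.43, 0.27], [0.54, 0.43, 0.33]]
1.0 [array([ 48.,  37., -41.,  55., -97., 100.])] [[0.24, 0.27, 0.68], [0.31, 0.34, 0.23], [0.49, 0.38, 0.26]]<sys>:0: UserWarning: Gimbal lock detected. Setting third angle to zero since it is not possible to uniquely determine all angles.
```

jog_arm(travel=[[-0.0396,0.4645,0.1172],[-0.0396,0.4645,0.1172],[-0.0396,0.4645,0.1172],[-0.0396,0.4645,0.1172],[-0.0396,0.4645,0.1172],[-0.0396,0.4645,0.1172],[-0.0396,0.4645,0.1172],[-0.0396,0.4645,0.1172],[-0.0396,0.4645,0.1172],[-0.0396,0.4645,0.1172]], dr=[[-0.0166,-0.0139,-0.0144],[-0.0311,-0.0278,-0.0288],[-0.0467,-0.0417,-0.0431],[-0.0622,-0.0556,-0.0575],[-0.0778,-0.0695,-0.0719],[-0.0934,-0.0835,-0.0863],[-0.1089,-0.0974,-0.1007],[-0.1245,-0.1113,-0.115],[-0.14,-0.1252,-0.1294],[-0.1556,-0.1391,-0.1438]], claw=[0,0,0,0,0,0,0,0,0,0], newtons=55)

```text
time_s: 7.1
tcp_pos: [0.5692, 0.0105, 0.2584]
eef_rot: [-73.6, 89.8, -151.3]
contact_force: [0.4, -0.0, -3.4]
gripper_width: 0.0145
gripper_force: 55.0
```

```bash
python3 - <<'E'
from p import *
c=cam('top');s=cam('side');
st=r.get_state(); print({k:np.round(v,3) for k,v in st.items()})
for k in (c,s):
    q=proj(k,[st['tcp_pos']])[0]; print(q)
im=[c['pixels'][90:300,180:460],s['pixels'][60:270,150:430]]
cv2.imwrite('pics/a.png',cv2.resize(np.hstack(im),None,fx=1.4,fy=1.4)[:,:,::-1])
p,T=cur(); print(T.as_matrix().round(3))
t=r.regions_of('wrench','side'); print([x['conf'] for x in t])
if t:
    M=mask_pts(s,t[0]['pixels']); M=M[(np.hypot(M[:,0]-.565,M[:,1]-.028)<.1)]; print(len(M))
    for z in np.arange(.13,.36,.02):
        m=M[abs(M[:,2]-z)<.01]; 
        if len(m): print(z.round(3),len(m),np.median(m,axis=0).round(4),np.ptp(m[:,0]).round(3))
for o in ('wrench','wrench_block','wrench_stem'): print(o,[(x['at'],round(x['conf'],2)) for x in r.tip_of(o,'side')])
E
```

```text
{'time_s': np.float64(7.2), 'joints': array([ 48.189,  36.974, -41.545,  54.627, -96.926,  99.761]), 'qd': array([-0.901, -1.323,  6.033, -3.229, -0.311, -0.523]), 'joint_torque': array([  1.212, -60.823,   8.933,   2.812,  -4.47 ,   0.133]), 'tcp_pos': array([0.568, 0.009, 0.258]), 'eef_rot': array([ -62.747,   89.528, -140.517]), 'contact_force': array([ 0.546, -0.444, -2.538]), 'moment': array([4.316, 0.805, 0.006]), 'gripper_force': np.float64(54.984), 'gripper_width': np.float64(0.015)}
[316.40941077 200.72067931]
[276.16775225 147.40642404]
[[-0.006  0.977  0.212]
 [-0.005  0.212 -0.977]
 [-1.    -0.007  0.004]]
[0.86]
443
0.27 8 [0.5667 0.0274 0.2775] 0.008
0.29 27 [0.5658 0.0277 0.2891] 0.008
0.31 59 [0.5661 0.0266 0.3148] 0.117
0.33 331 [0.5639 0.0275 0.3302] 0.119
0.35 18 [0.5321 0.02   0.3407] 0.102
wrench []
wrench_block [([283.8, 120.7], 0.95)]
wrench_stem [([276.3, 154.6], 0.6)]
```

View pics/a.png

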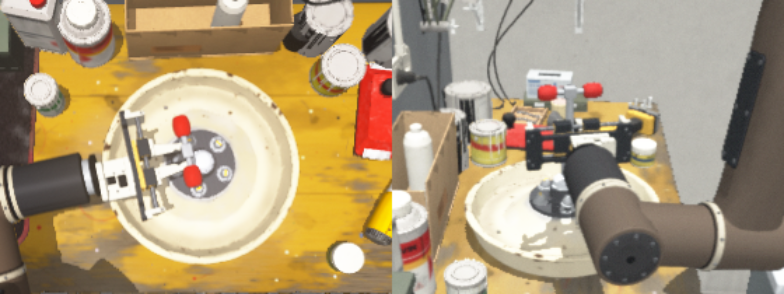

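The wrench hangs upright in the gripper over the hub, crossbar at (188,155) in the top half and (570,92) in the side half. Next I'll check tilt and centring from the crossbar grips and the stem.

```bash
cat > wr.py <<'E'
from p import *
def red(k,zlo=.2):
    hsv=cv2.cvtColor(k['pixels'],cv2.COLOR_RGB2HSV); m=((hsv[...,0]<8)|(hsv[...,0]>172))&(hsv[...,1]>140)&(hsv[...,2]>60)
    v,u=np.nonzero(m&(k['range_z']>0)); P=pts(k,np.c_[u,v]); o=(np.hypot(P[:,0]-.565,P[:,1]-.028)<.1)&(P[:,2]>zlo); return np.c_[u,v][o],P[o]
def bar(k):
    uv,P=red(k); d=P[:,:2]-P[:,:2].mean(0); a=np.linalg.svd(d,full_matrices=False)[2][0]; t=d@a
    g=[t>0,t<0]; out=[]
    for i in g:
        lo,hi=uv[i].min(0),uv[i].max(0); out.append((uv[i].mean(0),P[i].mean(0)))
    return out,a
if __name__=='__main__':
    for n in('top','side'):
        k=cam(n); o,a=bar(k); print(n,'axis',np.degrees(np.arctan2(a[1],a[0])).round(1),[(x[0].round(1),x[1].round(4)) for x in o])
        z=r.get_state()['tcp_pos'][2]+.072
        e=np.array([onplane(k,x[0],z)[0] for x in o]); print('centroids on bar plane',z,e.round(4).tolist(),'mid',e.mean(0).round(4), 'surf mid',np.mean([x[1] for x in o],axis=0).round(4))
        p,T=cur(); print('grasp pt',(p-T.apply([0,0,.019])).round(4), 'wz',(-T.apply([1,0,0])).round(4))
E
python3 wr.py
```

```text
top axis -168.2 [(array([317.1, 215.4]), array([0.5229, 0.0142, 0.3395])), (array([309.2, 179.5]), array([0.6058, 0.0314, 0.3399]))]
centroids on bar plane 0.33156555247401415 [[0.5237, 0.0136, 0.3316], [0.6074, 0.0309, 0.3316]] mid [0.5656 0.0223 0.3316] surf mid [0.5644 0.0228 0.3397]
grasp pt [0.5654 0.0287 0.2596] wz [-0.0022 -0.003   1.    ]
side axis 13.1 [(array([260.3, 126.2]), array([0.6086, 0.042 , 0.3292])), (array([292.4, 123.4]), array([0.5269, 0.0227, 0.3321]))]
centroids on bar plane 0.3316770480991744 [[0.6082, 0.0485, 0.3317], [0.5269, 0.0215, 0.3317]] mid [0.5676 0.035  0.3317] surf mid [0.5678 0.0323 0.3306]
grasp pt [0.5654 0.0286 0.2597] wz [-0.0022 -0.0027  1.    ]
```

jog_arm(travel=[[0,-0.001,-0.0136],[0,-0.001,-0.0136],[0.02,-0.001,-0.0136],[0.04,-0.001,-0.0136],[0.06,-0.001,-0.0136],[0.075,-0.001,-0.0136],[0.084,-0.001,-0.0136],[0.092,-0.001,-0.0136],[0.096,-0.001,-0.0136],[0.096,-0.001,-0.0136]], dr=[[0,0,0],[0,0,0],[0,0,0],[0,0,0],[0,0,0],[0,0,0],[0,0,0],[0,0,0],[0,0,0],[0,0,0]], claw=[0,0,0,0,0,0,0,0,0,0], newtons=55)

```text
time_s: 8.75
tcp_pos: [0.567, 0.0163, 0.2116]
eef_rot: [90.4, 90.0, 12.4]
contact_force: [0.2, -0.5, -3.2]
gripper_width: 0.0148
gripper_force: 55.0
```

```bash
python3 wr.py; python3 - <<'E'
from p import *
st=r.get_state(); print({k:np.round(v,3) for k,v in st.items()})
s=cam('side'); q=proj(s,[[.565,.028,.12]])[0].astype(int)
k=s['pixels'][q[1]-60:q[1]+50,q[0]-70:q[0]+70]; cv2.imwrite('pics/b.png',cv2.resize(k,None,fx=5,fy=5,interpolation=cv2.INTER_CUBIC)[:,:,::-1])
E
```

```text
top axis -168.1 [(array([313.1, 218.3]), array([0.5207, 0.0201, 0.2915])), (array([305.5, 184.1]), array([0.6037, 0.0376, 0.292 ]))]
centroids on bar plane 0.2836535889363951 [[0.5214, 0.0196, 0.2837], [0.6052, 0.0372, 0.2837]] mid [0.5633 0.0284 0.2837] surf mid [0.5622 0.0288 0.2918]
grasp pt [0.563  0.0349 0.2117] wz [-5.e-04 -2.e-04  1.e+00]
side axis 11.9 [(array([260.9, 143.1]), array([0.6067, 0.0459, 0.2845])), (array([292.8, 141.4]), array([0.5239, 0.0281, 0.2847]))]
centroids on bar plane 0.2837166280815013 [[0.6068, 0.0441, 0.2837], [0.5239, 0.0259, 0.2837]] mid [0.5654 0.035  0.2837] surf mid [0.5653 0.037  0.2846]
grasp pt [0.563  0.0349 0.2117] wz [-6.e-04 -3.e-04  1.e+00]
{'time_s': np.float64(8.85), 'joints': array([ 48.938,  41.323, -40.985,  53.337, -94.603,  96.127]), 'qd': array([ 0.022,  0.045,  0.001, -0.   ,  0.094,  0.038]), 'joint_torque': array([-3.0000e-03, -6.3357e+01,  7.9460e+00,  1.1000e+00, -4.3990e+00,
        3.4000e-02]), 'tcp_pos': array([0.567, 0.016, 0.212]), 'eef_rot': array([101.063,  89.963,  23.091]), 'contact_force': array([ 0.365,  0.225, -2.948]), 'moment': array([ 4.368e+00,  7.930e-01, -1.000e-03]), 'gripper_force': np.float64(54.984), 'gripper_width': np.float64(0.015)}
```

View pics/b.png

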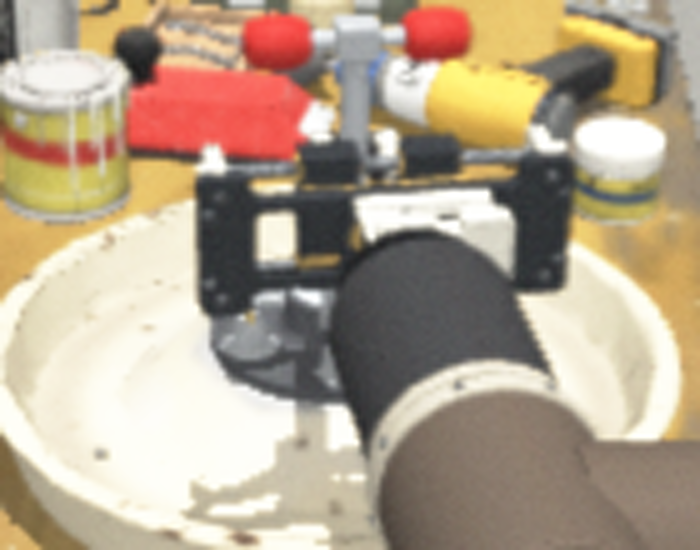

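The side view shows the stem upright in the fingers, crossbar block at (358,45) in the crop, with the bolt hidden behind the wrist. The top view puts the bar's middle at (0.563,0.028), right over the bolt. I'll lower it gently.

jog_arm(travel=[[0.002,0,0],[0.004,0,0],[0.006,0,0],[0.008,0,0],[0.01,0,0],[0.012,0,0],[0.014,0,0],[0.016,0,0],[0.016,0,0],[0.016,0,0]], dr=[[0,0,0],[0,0,0],[0,0,0],[0,0,0],[0,0,0],[0,0,0],[0,0,0],[0,0,0],[0,0,0],[0,0,0]], claw=[0,0,0,0,0,0,0,0,0,0], newtons=40)

```text
time_s: 10.15
tcp_pos: [0.567, 0.0163, 0.2036]
eef_rot: [91.1, 90.0, 13.1]
contact_force: [-0.6, -0.2, -3.8]
gripper_width: 0.0151
gripper_force: 40.0
```

Still no contact, so I'll go down another 5 mm.

jog_arm(travel=[[0.002,0,0],[0.004,0,0],[0.006,0,0],[0.008,0,0],[0.01,0,0],[0.01,0,0],[0.01,0,0],[0.01,0,0],[0.01,0,0],[0.01,0,0]], dr=[[0,0,0],[0,0,0],[0,0,0],[0,0,0],[0,0,0],[0,0,0],[0,0,0],[0,0,0],[0,0,0],[0,0,0]], claw=[0,0,0,0,0,0,0,0,0,0], newtons=40)

```text
time_s: 11.4
tcp_pos: [0.567, 0.0163, 0.1986]
eef_rot: [94.0, 90.0, 16.1]
contact_force: [-0.7, -0.2, -2.8]
gripper_width: 0.0149
gripper_force: 40.0
```

jog_arm(travel=[[0.001,0,0],[0.002,0,0],[0.003,0,0],[0.004,0,0],[0.005,0,0],[0.006,0,0],[0.007,0,0],[0.008,0,0],[0.008,0,0],[0.008,0,0]], dr=[[0,0,0],[0,0,0],[0,0,0],[0,0,0],[0,0,0],[0,0,0],[0,0,0],[0,0,0],[0,0,0],[0,0,0]], claw=[0,0,0,0,0,0,0,0,0,0], newtons=40)

```text
time_s: 12.65
tcp_pos: [0.5669, 0.0162, 0.1949]
eef_rot: [35.4, 90.0, -42.6]
contact_force: [-0.9, 0.8, 1.1]
gripper_width: 0.0149
gripper_force: 40.0
```

```bash
python3 wr.py; python3 -c "
from p import *
print({k:np.round(r.get_state()[k],3) for k in ('contact_force','moment','tcp_pos')})"
```

```text
top axis -168.4 [(array([312.6, 219. ]), array([0.5206, 0.0203, 0.2752])), (array([305.3, 185.4]), array([0.6034, 0.0373, 0.2755]))]
centroids on bar plane 0.2669245601569252 [[0.5213, 0.0198, 0.2669], [0.6049, 0.0369, 0.2669]] mid [0.5631 0.0283 0.2669] surf mid [0.562  0.0288 0.2753]
grasp pt [0.563  0.0349 0.1949] wz [-6.e-04  5.e-04  1.e+00]
side axis 12.0 [(array([261., 149.]), array([0.6067, 0.0456, 0.2677])), (array([292.5, 146.9]), array([0.5241, 0.0277, 0.2688]))]
centroids on bar plane 0.26692976319996115 [[0.6068, 0.0439, 0.2669], [0.5241, 0.0234, 0.2669]] mid [0.5654 0.0336 0.2669] surf mid [0.5654 0.0367 0.2682]
grasp pt [0.563  0.0348 0.1949] wz [-6.e-04  5.e-04  1.e+00]
{'contact_force': array([-0.38 ,  0.667,  1.822]), 'moment': array([ 2.738,  0.48 , -0.148]), 'tcp_pos': array([0.567, 0.016, 0.195])}
```

jog_arm(travel=[[0,0,0],[0,0,0],[0,0,0],[0,0,0],[0,0,0],[0,0,-0.04],[0,0,-0.1],[0,0,-0.18],[0,0,-0.26],[0,0,-0.3]], dr=[[0,0,0],[0,0,0],[0,0,0],[0,0,0],[0,0,0],[0,0,0],[0,0,0],[0,0,0],[0,0,0],[0,0,0]], claw=[0.5,0.5,0.5,0.5,0.5,0.5,0.5,0.5,0.5,0.5], newtons=40)

```text
time_s: 14.0
tcp_pos: [0.5354, 0.1662, 0.1942]
eef_rot: [134.1, 89.9, 56.3]
contact_force: [-0.6, 0.3, -0.0]
gripper_width: 0.0439
gripper_force: 0.0
```

```bash
python3 wr.py; python3 - <<'E'
from p import *
ims=[]
for n in('top','side'):
    s=cam(n); q=proj(s,[[.565,.028,.17]])[0].astype(int); k=s['pixels'][q[1]-70:q[1]+70,q[0]-65:q[0]+65]; ims.append(cv2.resize(k,None,fx=3,fy=3,interpolation=cv2.INTER_CUBIC))
cv2.imwrite('pics/c.png',np.hstack(ims)[:,:,::-1])
print(r.get_state()['joints'].round(1),r.get_state()['tcp_pos'].round(4))
E
```

```text
top axis -168.4 [(array([312.6, 218.9]), array([0.5207, 0.0204, 0.2752])), (array([305.3, 185.4]), array([0.6036, 0.0373, 0.275 ]))]
centroids on bar plane 0.2662036507555419 [[0.5215, 0.0198, 0.2662], [0.6051, 0.0369, 0.2662]] mid [0.5633 0.0283 0.2662] surf mid [0.5621 0.0288 0.2751]
grasp pt [0.5315 0.1863 0.1942] wz [-0.0013 -0.0014  1.    ]
side axis 11.7 [(array([261., 149.]), array([0.6067, 0.0455, 0.2677])), (array([292.5, 146.9]), array([0.5243, 0.0283, 0.2689]))]
centroids on bar plane 0.266150715016353 [[0.6069, 0.0421, 0.2662], [0.5242, 0.0219, 0.2662]] mid [0.5655 0.032  0.2662] surf mid [0.5655 0.0369 0.2683]
grasp pt [0.5316 0.1844 0.1942] wz [-9.e-04 -9.e-04  1.e+00]
[  61.1   47.2  -27.6   41.9 -101.5  100.1] [0.5354 0.163  0.1943]
```

View pics/c.png

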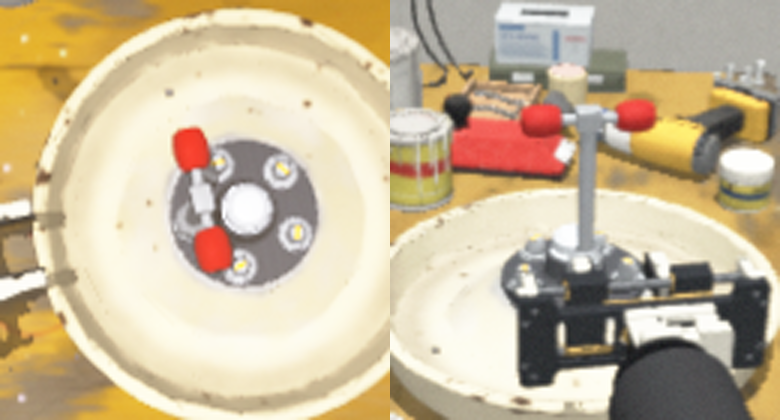

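The top view has the crossbar over the left bolt, with grips at (190,150) and (212,250). The side view shows the stem vertical, about (587,190), so the wrench stands upright by itself. Next I'll plan the grip from above on the block.

```bash
python3 - <<'E'
from ik import *
p0=np.array([.5358,.163,.1946]); R0=horiz(282)
P=np.array([.53,.17,.37]); T=down(11.6); A=np.array([.5645,.0275,.32])
print(plan(p0,R0,P,T),plan(P,T,A,T))
q=np.array([61.1,47.2,-27.6,41.9,-101.5,100.1])
rv=(R0.inv()*T).as_rotvec(); print(np.degrees(np.linalg.norm(rv)))
for k in np.linspace(0,1,11):
    s=ik(p0+(P-p0)*min(1,k*2),R0*R.from_rotvec(rv*k),[q]); q=s[0] if s else q; print(k.round(2),len(s),q.round(0),[f.round(2).tolist() for f in frames(q)])
for y in (11.6,-20,-50,-80,-100):
    s=ik(np.array([.5645,.0275,.2445]),down(y),[q]); q=s[0] if s else q; print(y,len(s),q.round(0))
E
```

```text
(array([-0.3508, -0.0084, -0.0161]), array([0.1933, 0.1919, 0.1933])) (array([0.0103, 0.2931, 0.1   ]), array([0., 0., 0.]))
120.23120819410126
0.0 1 [  61.   47.  -27.   42. -102.  100.] [[0.21, 0.39, 0.61], [0.27, 0.49, 0.16], [0.46, 0.53, 0.19]]
0.1 1 [  59.   43.  -21.   37. -104.   99.] [[0.21, 0.35, 0.64], [0.31, 0.53, 0.23], [0.5, 0.54, 0.28]]
0.2 1 [  57.   38.  -14.   33. -106.   97.] [[0.2, 0.31, 0.67], [0.36, 0.55, 0.3], [0.54, 0.53, 0.36]]
0.3 1 [  55.   34.   -8.   28. -109.   95.] [[0.2, 0.28, 0.7], [0.39, 0.56, 0.38], [0.57, 0.51, 0.45]]
0.4 1 [  53.   30.   -1.   24. -111.   92.] [[0.19, 0.24, 0.72], [0.42, 0.56, 0.47], [0.59, 0.48, 0.54]]
0.5 1 [  50.   27.    5.   20. -112.   88.] [[0.17, 0.21, 0.74], [0.45, 0.54, 0.56], [0.6, 0.44, 0.62]]
0.6 1 [  48.   24.    7.   15. -109.   83.] [[0.16, 0.18, 0.75], [0.46, 0.51, 0.62], [0.61, 0.39, 0.66]]
0.7 1 [  45.   20.    7.   11. -105.   78.] [[0.14, 0.15, 0.76], [0.46, 0.47, 0.66], [0.6, 0.34, 0.7]]
0.8 1 [ 43.  16.   6.   7. -99.  73.] [[0.12, 0.11, 0.78], [0.45, 0.42, 0.7], [0.59, 0.28, 0.73]]
0.9 1 [ 40.  11.   4.   3. -92.  68.] [[0.09, 0.07, 0.79], [0.44, 0.37, 0.73], [0.56, 0.23, 0.74]]
1.0 1 [ 38.   6.  -0.   0. -84.  64.] [[0.05, 0.04, 0.8], [0.41, 0.32, 0.75], [0.53, 0.17, 0.75]]
11.6 1 [ 23.  10. -12.   0. -69.  79.]
-20 1 [ 23.  10. -12.   0. -69.  47.]
-50 1 [ 23.  10. -12.  -0. -69.  17.]
-80 1 [ 23.  10. -12.  -0. -69. -13.]
-100 1 [ 23.  10. -12.   0. -69. -33.]
```

jog_arm(travel=[[-0.09,-0.002,-0.01],[-0.18,-0.004,-0.016],[-0.27,-0.008,-0.016],[-0.35,-0.008,-0.016],[-0.35,-0.008,-0.016],[-0.35,-0.008,-0.016],[-0.35,-0.008,-0.016],[-0.35,-0.008,-0.016],[-0.35,-0.008,-0.016],[-0.35,-0.008,-0.016]], dr=[[0.1933,0.1919,0.1933],[0.1933,0.1919,0.1933],[0.1933,0.1919,0.1933],[0.1933,0.1919,0.1933],[0.1933,0.1919,0.1933],[0.1933,0.1919,0.1933],[0.1933,0.1919,0.1933],[0.1933,0.1919,0.1933],[0.1933,0.1919,0.1933],[0.1933,0.1919,0.1933]], claw=[1,1,1,1,1,1,1,1,1,1], newtons=20)

```text
time_s: 15.45
tcp_pos: [0.53, 0.1686, 0.3695]
eef_rot: [173.2, 7.6, 18.2]
contact_force: [-1.0, 0.1, 0.5]
gripper_width: 0.0879
gripper_force: 0.0
```

```bash
python3 - <<'E'
from ik import *
p,T=cur(); print(p,T.as_euler('xyz',degrees=True),r.get_state()['qd'].round(1))
# commanded guess: 10 rows x 10.7deg of 120.23
R0=horiz(282); rv=R0.inv()*down(11.6); C=R0*R.from_rotvec(rv.as_rotvec()*107/120.23); Pc=np.array([.5354,.163,.1946])+R0.apply([-.175,-.004,-.008])
print(C.as_euler('xyz',degrees=True),Pc,plan(Pc,C,[.5645,.0275,.32],down(11.6)))
E
```

```text
[0.52997856 0.16861367 0.36953995] [173.22910693   7.58539208  18.24479728] [-17.8 -33.7 -19.2 -26.1  49.9 -33.2]
[172.82785485   8.0714125   18.77214515] [0.52982412 0.16999353 0.3696    ] (array([-0.0119,  0.2771,  0.1376]), array([0.0213, 0.0211, 0.0213]))
```

jog_arm(travel=[[-0.0119,0.277,0.1376],[-0.0119,0.277,0.1376],[-0.0119,0.277,0.1376],[-0.0119,0.277,0.1376],[-0.0119,0.277,0.1376],[-0.0119,0.277,0.1376],[-0.0119,0.277,0.1376],[-0.0119,0.277,0.1376],[-0.0119,0.277,0.1376],[-0.0119,0.277,0.1376]], dr=[[0.0213,0.0211,0.0213],[0.0213,0.0211,0.0213],[0.0213,0.0211,0.0213],[0.0213,0.0211,0.0213],[0.0213,0.0211,0.0213],[0.0213,0.0211,0.0213],[0.0213,0.0211,0.0213],[0.0213,0.0211,0.0213],[0.0213,0.0211,0.0213],[0.0213,0.0211,0.0213]], claw=[1,1,1,1,1,1,1,1,1,1])

```text
time_s: 16.7
tcp_pos: [0.5643, 0.0278, 0.3193]
eef_rot: [-179.7, -0.3, 11.4]
contact_force: [0.5, -0.2, -0.5]
gripper_width: 0.0872
gripper_force: 0.0
```

```bash
python3 - <<'E'
from p import *
p,T=cur(); print(p.round(4),T.as_matrix().round(3))
s=cam('side')
import wr
o,a=wr.bar(s); print(np.degrees(np.arctan2(a[1],a[0])),[x[1].round(4) for x in o], np.mean([x[1] for x in o],axis=0))
print(plan(p,T,[.5645,.0275,.2445],down(11.6)))
cv2.imwrite('pics/d.png',cv2.resize(s['pixels'][20:260,170:390],None,fx=2,fy=2)[:,:,::-1])
E
```

```text
[0.5643 0.0278 0.3193] [[ 0.98   0.197  0.004]
 [ 0.197 -0.98   0.005]
 [ 0.004 -0.004 -1.   ]]
11.735410778016519 [array([0.607 , 0.0456, 0.2675]), array([0.5238, 0.0281, 0.2687])] [0.56541514 0.03685507 0.26809388]
(array([-0.0005,  0.0013,  0.1496]), array([-0.0007, -0.0007, -0.0006]))
```

View pics/d.png

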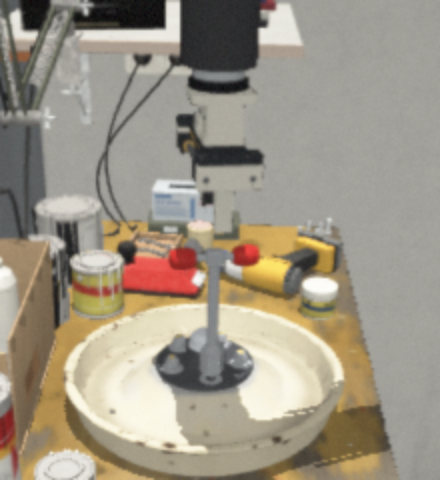

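The gripper, pointing down, is centred over the crossbar block at (214,255), and the socket stands on the flange at (210,375). I'll go down and grip.

jog_arm(travel=[[0,0.001,0.04],[0,0.001,0.08],[0,0.001,0.12],[0,0.001,0.149],[0,0.001,0.149],[0,0.001,0.149],[0,0.001,0.149],[0,0.001,0.149],[0,0.001,0.149],[0,0.001,0.149]], dr=[[-0.0005,-0.0005,0],[-0.0005,-0.0005,0],[-0.0005,-0.0005,0],[-0.0005,-0.0005,0],[-0.0005,-0.0005,0],[-0.0005,-0.0005,0],[-0.0005,-0.0005,0],[-0.0005,-0.0005,0],[-0.0005,-0.0005,0],[-0.0005,-0.0005,0]], claw=[1,1,1,1,1,0.45,0.4,0.35,0.3,0.3], newtons=20)

```text
time_s: 18.0
tcp_pos: [0.5647, 0.0275, 0.2449]
eef_rot: [-179.9, -0.1, 11.4]
contact_force: [0.1, 0.6, -0.7]
gripper_width: 0.0429
gripper_force: 0.0
```

```bash
python3 wr.py; python3 -c "
from p import *
p,T=cur(); print(T.as_matrix().round(4))"
```

```text
top axis -138.2 [(array([314.2, 221.7]), array([0.5139, 0.0165, 0.2752])), (array([310.8, 216.6]), array([0.5246, 0.0259, 0.2933]))]
centroids on bar plane 0.3168764529941845 [[0.5104, 0.0193, 0.3169], [0.5225, 0.0273, 0.3169]] mid [0.5165 0.0233 0.3169] surf mid [0.5193 0.0212 0.2842]
grasp pt [0.5647 0.0275 0.2639] wz [-0.9804 -0.1969 -0.0014]
side axis -169.4 [(array([292.5, 148.1]), array([0.5241, 0.03  , 0.2661])), (array([260.9, 149.1]), array([0.6069, 0.0455, 0.2674]))]
centroids on bar plane 0.3168402440451658 [[0.5262, 0.1455, 0.3168], [0.6002, 0.1568, 0.3168]] mid [0.5632 0.1512 0.3168] surf mid [0.5655 0.0378 0.2667]
grasp pt [0.5647 0.0275 0.2638] wz [-0.9804 -0.1969 -0.0014]
[[ 0.9804  0.1969  0.0011]
 [ 0.1969 -0.9804  0.0016]
 [ 0.0014 -0.0013 -1.    ]]
```

jog_arm(travel=[[0,0,0],[0,0,0],[0,0,0],[0,0,0],[0,0,0],[0,0,0],[0,0,0],[0,0,0],[0,0,0],[0,0,0]], dr=[[0,0,0],[0,0,0],[0,0,0],[0,0,0],[0,0,0],[0,0,0],[0,0,0],[0,0,0],[0,0,0],[0,0,0]], claw=[0.25,0.22,0.19,0.16,0.13,0.1,0.1,0.1,0.1,0.1], newtons=20)

```text
time_s: 19.35
tcp_pos: [0.5647, 0.0276, 0.2448]
eef_rot: [-179.9, -0.1, 11.4]
contact_force: [-0.2, -1.0, -0.8]
gripper_width: 0.0178
gripper_force: 20.0
```

```bash
python3 - <<'E'
from p import *
import wr
st=r.get_state(); print({k:np.round(v,3) for k,v in st.items() if k in('contact_force','moment','tcp_pos','gripper_width','gripper_force')})
s=cam('side'); o,a=wr.bar(s); print(np.degrees(np.arctan2(a[1],a[0])),[x[1].round(4) for x in o],[x[0].round(1) for x in o])
E
```

```text
{'tcp_pos': array([0.565, 0.028, 0.245]), 'contact_force': array([-0.195, -1.033, -0.796]), 'moment': array([-0.093, -0.005,  0.036]), 'gripper_force': np.float64(19.971), 'gripper_width': np.float64(0.018)}
-170.2639126807343 [array([0.5237, 0.0305, 0.2661]), array([0.607 , 0.045 , 0.2674])] [array([292.6, 148.2]), array([260.8, 149. ])]
```

jog_arm(travel=[[0,0,0],[0,0,0],[0,0,0],[0,0,0],[0,0,0],[0,0,0],[0,0,0],[0,0,0],[0,0,0],[0,0,0]], dr=[[0,0,0.0133],[0,0,0.0267],[0,0,0.04],[0,0,0.0533],[0,0,0.0667],[0,0,0.08],[0,0,0.0933],[0,0,0.1067],[0,0,0.12],[0,0,0.1333]], claw=[0.1,0.1,0.1,0.1,0.1,0.1,0.1,0.1,0.1,0.1], newtons=20)

```text
time_s: 20.65
tcp_pos: [0.5649, 0.0278, 0.2448]
eef_rot: [-179.9, -0.0, -36.8]
contact_force: [0.1, 1.4, -0.1]
gripper_width: 0.0176
gripper_force: 20.0
```

```bash
python3 - <<'E'
from p import *
import wr
st=r.get_state(); print({k:np.round(v,3) for k,v in st.items() if k in('contact_force','moment','tcp_pos','gripper_width','gripper_force')})
s=cam('side'); o,a=wr.bar(s); print(np.degrees(np.arctan2(a[1],a[0])),[x[1].round(4) for x in o],[x[0].round(1) for x in o])
E
```

```text
{'tcp_pos': array([0.565, 0.028, 0.245]), 'contact_force': array([ 0.077,  1.421, -0.123]), 'moment': array([ 0.257, -0.282,  0.101]), 'gripper_force': np.float64(19.973), 'gripper_width': np.float64(0.018)}
146.37470453461344 [array([0.5328, 0.0632, 0.2677]), array([0.6018, 0.0161, 0.2612])] [array([289.2, 152.7]), array([263.5, 146.8])]
```

jog_arm(travel=[[0,-0.0007,0],[0,-0.0007,0],[0,-0.0007,0],[0,-0.0007,0],[0,-0.0007,0],[0,-0.0007,0],[0,-0.0007,0],[0,-0.0007,0],[0,-0.0007,0],[0,-0.0007,0]], dr=[[0,0,0.0133],[0,0,0.0267],[0,0,0.04],[0,0,0.0533],[0,0,0.0667],[0,0,0.08],[0,0,0.0933],[0,0,0.1067],[0,0,0.12],[0,0,0.1333]], claw=[0.1,0.1,0.1,0.1,0.1,0.1,0.1,0.1,0.1,0.1], newtons=20)

```text
time_s: 21.95
tcp_pos: [0.5651, 0.0279, 0.2448]
eef_rot: [-179.9, 0.1, -84.7]
contact_force: [0.5, 0.8, -1.0]
gripper_width: 0.0178
gripper_force: 20.0
```

```bash
python3 - <<'E'
from p import *
import wr
st=r.get_state(); print({k:np.round(v,3) for k,v in st.items() if k in('contact_force','moment','tcp_pos','gripper_width','gripper_force','joints')})
s=cam('side'); o,a=wr.bar(s); print(np.degrees(np.arctan2(a[1],a[0])),[x[1].round(4) for x in o],[x[0].round(1) for x in o])
E
```

```text
{'joints': array([ 2.2606e+01,  9.5700e+00, -1.1804e+01, -6.0000e-02, -6.8515e+01,
       -1.7271e+01]), 'tcp_pos': array([0.565, 0.028, 0.245]), 'contact_force': array([ 0.486,  0.792, -1.008]), 'moment': array([ 0.162, -0.417,  0.089]), 'gripper_force': np.float64(19.974), 'gripper_width': np.float64(0.018)}
94.03883012106195 [array([0.562 , 0.0831, 0.2686]), array([ 0.5679, -0.0038,  0.2747])] [array([277.6, 155.2]), array([276.4, 139.6])]
```

jog_arm(travel=[[0,0,0],[0,0,0],[0,0,0],[0,0,0],[0,0,0],[0,0,-0.03],[0,0,-0.08],[0,0,-0.16],[0,0,-0.24],[0,0,-0.3]], dr=[[0,0,0],[0,0,0],[0,0,0],[0,0,0],[0,0,0],[0,0,0],[0,0,0],[0,0,0],[0,0,0],[0,0,0]], claw=[0.25,0.35,0.45,0.5,0.5,0.5,0.5,0.5,0.5,0.5], newtons=20)

```text
time_s: 23.25
tcp_pos: [0.5649, 0.0274, 0.3981]
eef_rot: [-179.8, 0.1, -84.6]
contact_force: [-0.2, -0.0, 0.3]
gripper_width: 0.0438
gripper_force: 0.0
```

```bash
python3 - <<'E'
from p import *
import wr
st=r.get_state(); print({k:np.round(v,3) for k,v in st.items() if k in('contact_force','moment','tcp_pos','time_s')})
ims=[]
for n in('top','side'):
    s=cam(n); o,a=wr.bar(s); print(np.degrees(np.arctan2(a[1],a[0])),[x[1].round(4) for x in o],np.mean([x[1] for x in o],axis=0).round(4))
    q=proj(s,[[.565,.028,.17]])[0].astype(int); k=s['pixels'][q[1]-70:q[1]+70,q[0]-65:q[0]+65]; ims.append(cv2.resize(k,None,fx=3,fy=3,interpolation=cv2.INTER_CUBIC))
cv2.imwrite('pics/e.png',np.hstack(ims)[:,:,::-1])
E
```

```text
{'time_s': np.float64(23.25), 'tcp_pos': array([0.565, 0.027, 0.398]), 'contact_force': array([-0.195, -0.046,  0.312]), 'moment': array([ 0.071, -0.096, -0.015])}
-8.609964113164253 [array([0.5499, 0.0699, 0.2744]), array([0.5035, 0.0732, 0.6807])] [0.5267 0.0716 0.4775]
96.51450624461603 [array([0.5621, 0.0826, 0.2689]), array([ 0.5716, -0.0037,  0.2729])] [0.5669 0.0395 0.2709]
```

View pics/e.png

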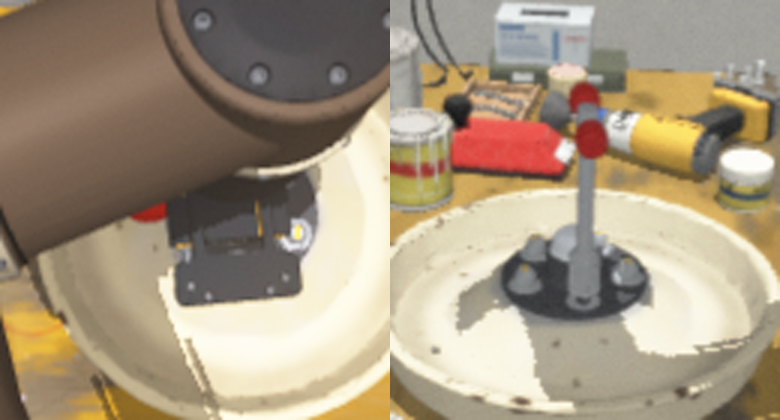

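The side view shows the wrench standing vertically on the bolt, stem at about (585,190). Its socket is down on the collar at (585,298), and the crossbar has turned about 97°. The gripper is clear, so I'll hand in.

```bash
python3 -c "
from plant import r
print(r.close_job())"
```

```text
the job is handed in; nothing more can be done
None
```

I turned the loose bolt clockwise by an estimated 70° or more and left the wrench standing upright on it, with the gripper clear; I handed the job in at about 23 s, and no verdict came back.

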